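# Jack up the tilt plate of an inspection bench and hold it

## Robot

A 7-joint arm with a two-finger parallel gripper is mounted at the origin on the work surface. World frame = base frame: x ahead of the robot, y to its left, z up, the work surface at z = 0. Lengths are in m, angles in degrees, forces in N, time in s.
With the tool pointing down it reaches from about 0.4 to 0.875 m from the base axis. Payload 6.5 kg.
Tool frame: the origin (TCP) lies midway between the tips of the shut fingers; the grasp point (between the pads) lies 19 mm behind it; y points along the fingers, z is the direction in which the jaws open and shut, and the axes are right-handed (so a half turn about y gives the same grasp; the last joint's range is limited). The gripper opens to 88 mm and grips with 3 to 60 N. Pads are 18 mm wide; open, the fingers measure 123 mm over their backs; the gripper's body (75 mm by 187 mm) begins 45 mm behind the grasp point.
Start: joints at [66.222, 30.733, -0.252, 88.115, 0.149, 61.152, -4.079], TCP at [0.222, -0.611, 0.239] pointing down, gripper open.
Joint ranges: [-154.64, 154.64], [-21.42, 123.67], [-72.66, 72.17], [13.99, 137.28], [-74.86, 254.86], [10.95, 109.41], [-158.01, 158.01]. Speed limits (degrees/s): [136.94, 136.94, 180, 180, 180, 180, 180].

## Interface

Orientations are given as a 3x3 rotation matrix whose columns are the frame's x, y, z axes.
In Python, from rig import arm gives the robot as it stands.
- The arm moves only by the tool send_rows, never from a script. Its argument "increments" is a list of rows, each a list of 6 numbers: the shift along the tool's x, y, z in m, then the turn, a rotation vector about the tool's x, y, z in rad. A call has 1 to 10 rows; each row shifts and turns the commanded pose from where the row before left it, along the tool's axes as they then stand; what a row does not reach is not made up. A row lasts 1/8 s, in which the tool goes at most 62.5 mm and 10.7 degrees, less where a joint would pass 70% of its speed; a pose out of reach is approached as far as the arm can. A call is refused whole if a number of a shift passes 0.0625 or a number of a turn 0.188, either way. A call with a gripper value outside its range is refused whole. "grip" is the closure, from 0 (fully open) to 1 (shut), set as the call begins (left out, the last holds). The fingers move at their own pace and stop on an object; "force" is the grip in N (left out, the last holds). Time passes only in rows, so rows that do not move let the fingers close. It gives the time, the measured TCP pose, the force and the opening at its end, in the units of the state.
- arm.read_state(): the state, without advancing time (a new reading comes with each control period).
- arm.camera(name): name is "scene" or "top" or "wrist"; returns a dict with "image" (480x640x3 uint8, red, green, blue), "range_z" (480x640 float32, m along the optical axis (not along the pixel's ray), 0 where there is no reading), "vertical_fov" (degrees; the focal length in pixels is half the picture's height over the tangent of half this angle, whatever the lens; pixels are square), "cx", "cy" (the principal point, pixels), "pose" (4x4, takes a point from camera to world coordinates). Camera axes: x right, y down, z forward; pixel columns grow to the right and rows downward; lengths in m; the calibration is good to about 2 mm. The wrist camera is an equidistant fisheye: a pixel r from the principal point sees the ray r / f radians off the axis. A picture is of the moment at which its call begins.
- arm.job_done(): hands the job in, once; it reports no verdict.
Trained networks look in the newest picture that a camera, given by its name, has taken for a name from the list of things; names that differ only in an ending like _2 or _b are one class to them, and where a whole thing is asked for, a point or a joint stands for the part that bears it (a point fixed in the world has none). Each returns a list of dicts, best first, with "confidence" (0 to 1); they miss things now and then, are a little off and sometimes report something else, mostly with a low value. They report only what shows in the picture. A call takes as long as a camera call.
- arm.find_in(camera, label): "xy" ([column, row] in pixels, amid what is visible of it).
- arm.regions_of(camera, label): "pixels" (480x640 bool, what is visible of it) and "xy" ([column, row] in pixels, amid what is visible of it).
- arm.place_of(camera, label): "xy" ([column, row] in pixels: a listed point, or the origin of a listed thing).
The state is a dict: "time_s": time; "q": joint angles; "qvel": joint speeds; "tau": joint torques, N m; "position": TCP position; "orientation": TCP orientation; "wrist_force": force on the tool from outside, world axes, zero at the start; "ft_torque": the same for the moment, N m; "finger_gap": opening from 0.0 (shut) to 1.0 (fully open).
Only numpy, scipy, OpenCV 4.12 (cv2) and the standard library are available. Lean on these libraries where they do the work, as an engineer would, in place of code of your own. Each camera call takes 0.05 s, during which the arm holds its last target.

## Task

Slide the small lever jack over so that it stands with its saddle centred under the marked lift point (the lug with the round boss) of the tilt plate. Then pump the handle: push it fully down so that the plate rises, let it come all the way up again so that the plate settles, and push it fully down a second time. Finish while holding the handle down, with the plate carried by the jack alone; never push or lift the plate with the hand, do not tip the jack over, and leave the caliper, the flask and the box of pins where they are.

Things in the scene. Friction and masses are not known exactly. Their poses are not given: they have to be found in the camera images.
- jack: Loose grey lever jack, about 0.9 kg. Origin on its underside; x points to the saddle end, z up. Base 10 mm thick: spine 60 mm wide, x = -115 to 90 mm, and a stabiliser arm 44 mm wide about x = -20 mm out to y = 180 mm. Housing 50 mm wide, x = -50 to 85 mm, 46 mm high. Saddle at x = 60 mm, grip post at x = -100 mm, handle on the +y side.
- grip_post (a point): Middle of the jack's fixed black upright grip post at its tail, jack (-100, 0, 50) mm: 26 mm long (jack x), 24 mm wide (y), z from 10 to 77 mm. Grip it across y, low down, and slide the jack along the table.
- saddle_top (a point): Centre of the top of the jack's saddle, a steel disc 36 mm across; jack (60, 0, 60) mm with the handle up. It rises straight up 73 mm per rad of handle travel, 45 mm in all: 15 mm until it meets the lug, then 30 mm of lift.
- handle (a joint): Jack handle, rad: 0 = fully up (its spring brings it there when let go; it does not latch), 0.62 = fully down (stop). Hinge along jack x at jack (-20, 30, 50) mm; the bar is 120 mm from it towards +y, 0.70 rad above level at 0, 0.08 rad at 0.62. Pushing at the bar takes 3 to 5 N unloaded, about 6 to 13 N with the plate.
- handle_bar (a point): Centre of the black cross bar at the handle's end, round, 20 mm across and 50 mm long along jack x; jack (-20, 122, 127) mm when up, (-20, 150, 60) mm fully down. Push it from above, following its arc (67 mm down, 28 mm outwards).
- plate: Aluminium tilt plate, 180 x 260 x 12 mm, about 2 kg with its clear tray of pins, hinged at its far edge (x = 235 mm). Origin at the lift point; x points from the lug to the hinge, z up; near edge at x = 50 mm; underside 75 mm up at rest. Two plain ears (26 mm out, at y = +-105 mm) are not for lifting. Table free below the near 40 mm. Jack stands with its x along the plate's x.
- lift_point (a point): Lift point: on the flat underside of the lug, straight below its steel boss (20 mm across, 6 mm tall, on the lug's top). Lug 36 mm wide, 10 mm thick, from the middle of the plate's near edge to 18 mm past this point; the plate's origin. 75 mm above the table at rest, about 105 mm with the handle fully down.
- caliper: Bystander: calliper 230 mm long, 90 mm over the jaws, 15 mm high, lying flat; origin under its middle.
- flask: Bystander: white plastic bottle, 60 mm across, 150 mm tall; origin under its centre.
- pinbox: Bystander: clear box of loose steel pins, 150 x 200 x 50 mm; origin under its centre.

How it is judged (in metres and radians):
On the way, in this order (a step that is already met when the one before it is completed fails the run):
1. the jack stands flat with its saddle under the lift point, handle still up (horizontal distance between saddle_top and lift_point below 0.01 m and angle between jack's own z axis and vertical below 0.06 rad and height (world z) of jack below 0.004 m and value of joint handle below 0.1 rad and linear speed of jack below 0.02 m/s), for 0.3 s.
2. the handle is down and the jack carries the plate (value of joint handle above 0.53 rad and height (world z) of lift_point above 0.097 m and contact force between jack and plate above 3 N and angle between jack's own z axis and vertical below 0.06 rad and contact force between each of the arm, the fingers and plate below 0.5 N and horizontal distance between saddle_top and lift_point below 0.014 m), for 0.1 s.
3. the handle is up again and the plate has settled (value of joint handle below 0.1 rad and height (world z) of lift_point below 0.078 m), for 0.1 s.
4. the handle is down a second time and the jack carries the plate (all of step 2), for 0.1 s.
At the end, for the whole second after the job is handed in: Fingers press the jack (over 2 N), handle still and held down (over 0.53 rad), lift point over 97 mm high and carried by the saddle (over 3 N, within 14 mm in plan; 10 mm when set), jack flat within 0.06 rad, arm not touching the plate, bystanders within 30 mm of their places (all of step 4 and contact force between the fingers and jack above 2 N and velocity of joint handle between -0.1 and 0.1 rad/s and distance of each of caliper, flask, pinbox from where it was at the start of the episode below 0.03 m); the arm keeps its last pose, push and grip.
It fails at once if the plate is pushed or lifted with the arm or hand (over 4 N) (contact force between any of the arm, the fingers and plate above 4 N).
It fails at once if the jack is tipped over (angle between jack's own z axis and vertical above 0.5 rad).
It fails at once if the caliper is disturbed (distance of caliper from where it was at the start of the episode above 0.03 m or angle between caliper's own z axis and vertical above 0.4 rad).
It fails at once if the flask is disturbed (distance of flask from where it was at the start of the episode above 0.03 m or angle between flask's own z axis and vertical above 0.4 rad).
It fails at once if the pinbox is disturbed (distance of pinbox from where it was at the start of the episode above 0.03 m or angle between pinbox's own z axis and vertical above 0.4 rad).
It also fails if it takes over 67 s, if anything falls off the work surface, if the arm or the gripper's body presses on something with over 40 N, if the wrist force passes 120 N, or if a joint passes its speed limit or range.

## Working session

There is one attempt and no reset: what is moved stays moved. The work goes in short steps, Python scripts to look and compute and a tool call to move; the robot and the scene stay as the last step left them, time stands still between calls to the robot, and variables do not carry over. Pictures are saved under pics/ and viewed, and the job is handed in when it is done.

Besides the shell and the picture viewer there is one more tool, called after "Call:" by a JSON object that holds its "fn" and its "kwargs", one argument or row to a line. send_rows: Moves the arm, as the interface text tells. Its arguments: {"type":"object","properties":{"increments":{"type":"array","items":{"type":"array","items":{"type":"number"}}},"grip":{"type":"number"},"force":{"type":"number"}},"required":["increments"]}

```bash
ls; mkdir -p pics
cat > h.py <<'E'
import numpy as np, cv2
from rig import arm
def cam(n,save=None):
    c=arm.camera(n)
    if save: cv2.imwrite('pics/'+save,cv2.cvtColor(c['image'],cv2.COLOR_RGB2BGR))
    return c
def rays(c,uv):
    uv=np.atleast_2d(uv).astype(float)
    f=240/np.tan(np.radians(c['vertical_fov'])/2)
    return np.c_[(uv[:,0]-c['cx'])/f,(uv[:,1]-c['cy'])/f,np.ones(len(uv))]
def onz(c,uv,z):
    d=rays(c,uv)@c['pose'][:3,:3].T; o=c['pose'][:3,3]
    return o+d*((z-o[2])/d[:,2])[:,None]
def cloud(c):
    v,u=np.mgrid[:480,:640]
    r=rays(c,np.c_[u.ravel(),v.ravel()])*c['range_z'].reshape(-1,1)
    return (r@c['pose'][:3,:3].T+c['pose'][:3,3]).reshape(480,640,3)
E
python3 - <<'E'
from h import *
np.set_printoptions(precision=4,suppress=True)
s=arm.read_state();print(s)
for n in ['scene','top']:
    c=cam(n,n+'0.png');print(n,c['pose'],c['vertical_fov'])
    for l in ['jack','grip_post','saddle_top','handle_bar','plate','lift_point','caliper','flask','pinbox']:
        r=arm.place_of(n,l); print(l,[(x['xy'],round(x['confidence'],2)) for x in r[:3]])
E
```

```text
pics
{'time_s': 0.0, 'q': array([66.2222, 30.7785, -0.2559, 88.1696,  0.1515, 61.1525, -4.0796]), 'qvel': array([-0.0489,  0.0254,  0.0139, -0.0938,  0.0001,  0.0276, -0.116 ]), 'tau': array([ -0.0005, -57.0988,   0.9907, -25.16  ,  -0.0562,   0.0181,
         0.0002]), 'position': array([ 0.2219, -0.6103,  0.2378]), 'orientation': array([[-0.9397, -0.0007,  0.3419],
       [-0.3419,  0.0016, -0.9397],
       [ 0.0002, -1.    , -0.0017]]), 'wrist_force': array([ 0.2136,  0.0287, -0.3452]), 'ft_torque': array([ 0.0119, -0.029 ,  0.0115]), 'finger_gap': 1.000051321755715}
scene [[ 0.3656  0.6112 -0.702   1.3767]
 [ 0.9308 -0.2393  0.2764 -0.2831]
 [ 0.0009 -0.7545 -0.6563  0.8778]
 [ 0.      0.      0.      1.    ]] 44.339845896458066
jack [([174.0, 306.8], 0.59)]
grip_post [([159.6, 259.3], 0.92)]
saddle_top [([178.3, 306.8], 0.83)]
handle_bar [([221.1, 237.1], 0.77), ([497.4, 255.6], 0.3)]
plate [([313.5, 286.0], 0.81)]
lift_point [([314.0, 284.8], 0.91)]
caliper [([429.2, 190.1], 0.73), ([178.3, 375.8], 0.39)]
flask [([178.9, 378.9], 0.87)]
pinbox [([499.1, 251.0], 0.8)]
top [[ 0.0285 -0.9922  0.121   0.3361]
 [-0.9995 -0.0304 -0.0133  0.0725]
 [ 0.0168 -0.1206 -0.9926  1.6055]
 [ 0.      0.      0.      1.    ]] 44.371906578519564
jack [([431.6, 233.4], 0.76)]
grip_post [([436.2, 278.2], 0.93)]
saddle_top [([436.0, 211.9], 0.45)]
handle_bar [([397.3, 238.0], 0.56)]
plate [([341.9, 189.5], 0.73)]
lift_point [([340.4, 189.8], 0.95)]
caliper [([185.1, 294.0], 0.69)]
flask [([440.8, 182.6], 0.89)]
pinbox [([175.7, 195.2], 0.81)]
```

View pics/scene0.png

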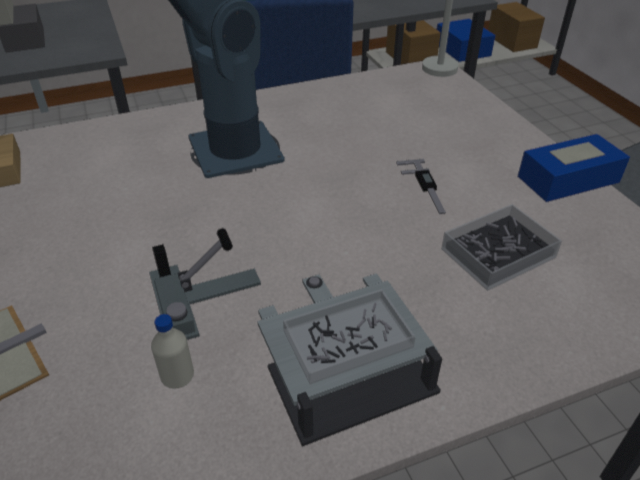

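View pics/top0.png

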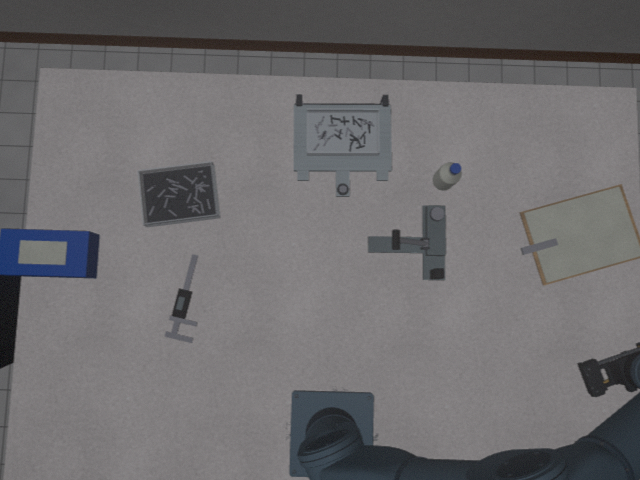

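Run:
```python
from h import *
np.set_printoptions(precision=4,suppress=True)
for n in ['scene','top']:
    c=cam(n); P=cloud(c)
    zs=dict(grip_post=.05,saddle_top=.06,handle_bar=.127,lift_point=.075,jack=0,plate=.075,flask=0,caliper=0,pinbox=0)
    for l,z in zs.items():
        r=arm.place_of(n,l)
        if r: print(n,l,onz(c,r[0]['xy'],z)[0],round(r[0]['confidence'],2))
    for l in ['grip_post','saddle_top','jack','plate']:
        for r in arm.regions_of(n,l)[:1]:
            m=r['pixels']; q=P[m]; q=q[c['range_z'][m]>0]
            print(n,l,r['confidence'],m.sum(),'min',q.min(0),'max',q.max(0),'med',np.median(q,0))
            if l=='jack':
                for lo,hi,nm in [(.068,.085,'post'),(.053,.066,'saddle'),(.006,.014,'base'),(.04,.05,'hous')]:
                    k=q[(q[:,2]>lo)&(q[:,2]<hi)]
                    print('  ',nm,len(k),k.min(0) if len(k) else '',k.max(0) if len(k) else '', cv2.minAreaRect((k[:,:2]*1000).astype(np.float32)) if len(k)>4 else '')
            if l=='plate':
                k=q[(q[:,2]>.08)&(q[:,2]<.095)]
                print('  plate',cv2.minAreaRect((k[:,:2]*1000).astype(np.float32)))
```

```text
scene grip_post [ 0.4313 -0.269   0.05  ] 0.89
scene saddle_top [ 0.738 -0.292  0.06 ] 0.54
scene handle_bar [ 0.498  -0.1405  0.127 ] 0.63
scene lift_point [ 0.648  -0.0107  0.075 ] 0.94
scene jack [ 0.5306 -0.2666  0.    ] 0.65
scene plate [ 0.5981 -0.2682  0.075 ] 0.33
scene flask [ 0.6952 -0.2929 -0.    ] 0.75
scene caliper [0.3633 0.3976 0.    ] 0.68
scene pinbox [0.6237 0.4329 0.    ] 0.87
scene grip_post 0.77 4340 min [ 0.3165 -0.2988 -0.0036] max [ 0.6927 -0.0836  0.1414] med [ 0.5122 -0.2417  0.0438]
scene saddle_top 0.73 4281 min [ 0.3142 -0.2979 -0.0031] max [ 0.6797 -0.087   0.1499] med [ 0.5119 -0.2405  0.0436]
scene jack 0.58 4079 min [ 0.3992 -0.2984 -0.0028] max [ 0.6943 -0.0884  0.1507] med [ 0.5127 -0.2427  0.0444]
   post 207 [ 0.4122 -0.2785  0.0681] [ 0.5139 -0.1916  0.0847] ((466.570068359375, -240.8416290283203), (128.69537353515625, 29.45940399169922), 35.692474365234375)
   saddle 454 [ 0.4342 -0.2835  0.0532] [ 0.6047 -0.2141  0.066 ] ((520.27001953125, -247.8361053466797), (66.54125213623047, 170.7086639404297), 87.92945098876953)
   base 1435 [ 0.4098 -0.2
[... 1316 characters left out ...]
243 [ 0.4136 -0.2868  0.053 ] [ 0.6038 -0.221   0.0659] ((508.71038818359375, -253.86802673339844), (65.80299377441406, 190.12925720214844), 89.95703125)
   base 853 [ 0.4125 -0.3005  0.006 ] [ 0.6197 -0.086   0.014 ] ((481.62335205078125, -210.41098022460938), (200.71044921875, 199.87869262695312), 31.950321197509766)
   hous 625 [ 0.4141 -0.2918  0.04  ] [ 0.6116 -0.2246  0.05  ] ((512.8704833984375, -257.6929931640625), (197.3388214111328, 67.03146362304688), 1.4996922016143799)
top plate 0.59 7004 min [ 0.6195 -0.1429 -0.0075] max [0.8938 0.1256 0.1265] med [ 0.7664 -0.0069  0.0899]
  plate ((744.188720703125, -7.3882598876953125), (248.74560546875, 259.0209655761719), 1.976855754852295)
```

Run:
```python
from h import *
t=cam('top')['image'];s=cam('scene')['image']
a=cv2.resize(t[160:290,290:460],None,fx=4,fy=4,interpolation=cv2.INTER_CUBIC)
b=cv2.resize(s[215:345,140:340],None,fx=4,fy=4,interpolation=cv2.INTER_CUBIC)
cv2.imwrite('pics/ca.png',a[...,::-1]);cv2.imwrite('pics/cb.png',b[...,::-1])
```

```text
(no output)
```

View pics/ca.png

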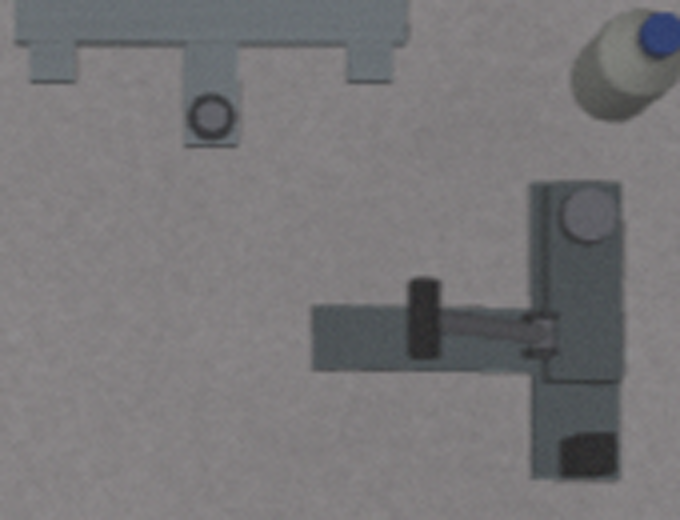

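View pics/cb.png

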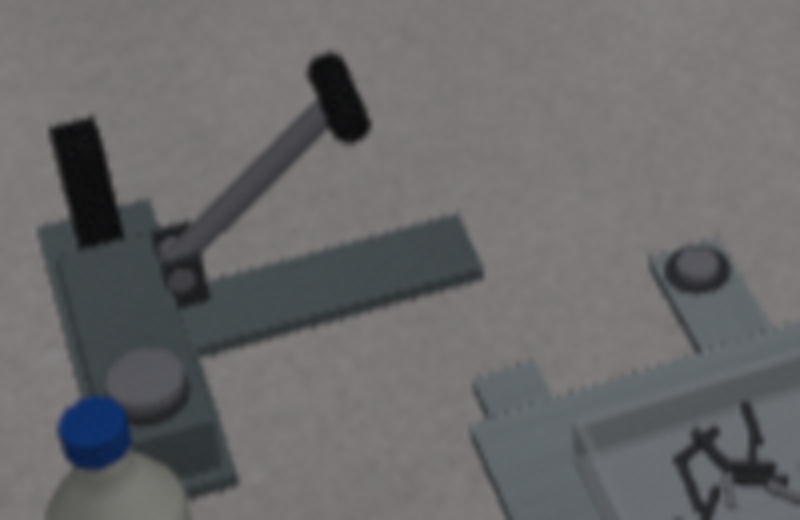

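Run:
```python
from h import *
np.set_printoptions(precision=4,suppress=True)
t=cam('top');s=cam('scene')
A=lambda p:np.array(p,float)/4+[290-.375,160-.375]
B=lambda p:np.array(p,float)/4+[140-.375,215-.375]
for nm,p,z in [('boss',(211,115),.091),('saddle',(588,213),.06),('posttop',(590,435),.077),('baseBL',(531,477),.01),('baseTL',(530,183),.01),('stab TL',(312,306),.01),('stabBL',(311,370),.01),('stabBR',(531,373),.01),('bar',(424,319),.137),('plL',(16,43),.087),('plR',(408,43),.087),('lugBL',(184,147),.085),('lugBR',(239,147),.085),('earL',(30,81),.087),('earR',(391,82),.087)]:
    print('T',nm,onz(t,A(p),z)[0])
for nm,p,z in [('boss',(699,263),.091),('saddle',(148,382),.06),('posttop',(75,127),.077),('bar',(339,97),.129),('stabfarcorner',(484,270),.01),('stabnear',(460,215),.01),('tail',(40,228),.01),('tail2',(150,200),.01)]:
    print('S',nm,onz(s,B(p),z)[0])
```

```text
T boss [ 0.6393 -0.0082  0.091 ]
T saddle [ 0.5871 -0.2627  0.06  ]
T posttop [ 0.438 -0.261  0.077]
T baseBL [ 0.4128 -0.2355  0.01  ]
T baseTL [ 0.6149 -0.2334  0.01  ]
T stab TL [ 0.525  -0.0846  0.01  ]
T stabBL [ 0.4811 -0.0848  0.01  ]
T stabBR [ 0.4836 -0.235   0.01  ]
T bar [ 0.5039 -0.1428  0.137 ]
T plL [0.6841 0.1211 0.087 ]
T plR [ 0.6925 -0.1373  0.087 ]
T lugBL [0.6186 0.0087 0.085 ]
T lugBR [ 0.6197 -0.0274  0.085 ]
T earL [0.659 0.111 0.087]
T earR [ 0.6659 -0.1264  0.087 ]
S boss [ 0.64   -0.0096  0.091 ]
S saddle [ 0.5905 -0.2647  0.06  ]
S posttop [ 0.4193 -0.2664  0.077 ]
S bar [ 0.5061 -0.1448  0.129 ]
S stabfarcorner [ 0.5284 -0.0869  0.01  ]
S stabnear [ 0.4844 -0.0868  0.01  ]
S tail [ 0.4131 -0.2958  0.01  ]
S tail2 [ 0.4128 -0.2377  0.01  ]
```

Call:
{"fn": "send_rows", "kwargs": {
  "increments": [
    [0,0,0,0,0.1745,0],
    [0,0,0,0,0.1745,0],
    [-0.0258,0.005,-0.043,0,0,0],
    [-0.0258,0.005,-0.043,0,0,0],
    [-0.0258,0.005,-0.043,0,0,0],
    [-0.0258,0.005,-0.043,0,0,0],
    [-0.0258,0.005,-0.043,0,0,0],
    [-0.0258,0.005,-0.043,0,0,0],
    [-0.0258,0.005,-0.043,0,0,0],
    [-0.0258,0.005,-0.043,0,0,0]
  ],
  "grip": 0
}}

```text
time_s: 3.85
position: [0.4295, -0.2656, 0.1989]
orientation: [[-1.0, 0.001, -0.0], [0.0, -0.0, -1.0], [-0.001, -1.0, 0.0]]
wrist_force: [0.6, -0.1, -0.4]
finger_gap: 1.001
```

Call:
{"fn": "send_rows", "kwargs": {
  "increments": [
    [0,0,0,0,0,0],
    [0,0,0,0,0,0]
  ]
}}

```text
time_s: 4.1
position: [0.4284, -0.2675, 0.1988]
orientation: [[-1.0, -0.0, -0.0], [0.0, -0.001, -1.0], [0.0, -1.0, 0.001]]
wrist_force: [-0.1, -0.4, -1.1]
finger_gap: 1.0
```

Run:
```python
from h import *
np.set_printoptions(precision=4,suppress=True)
s=arm.read_state();print(s['position'],s['orientation'],s['q'],s['time_s'])
c=cam('wrist','w1.png');cam('scene','s1.png');print(c['pose'],c['vertical_fov'],c['cx'],c['cy'])
for l in ['grip_post','saddle_top']:print(arm.place_of('wrist',l))
```

```text
[ 0.4284 -0.2675  0.1988] [[-1.     -0.0001 -0.0003]
 [ 0.0003 -0.0006 -1.    ]
 [ 0.0001 -1.      0.0006]] [ 29.4373  19.7471  -3.1415 111.8544   1.462   48.4257 -64.5071] 4.1
[[-0.0004 -0.9576 -0.288   0.5031]
 [-1.      0.0003  0.0003 -0.2673]
 [-0.0002  0.288  -0.9576  0.3452]
 [ 0.      0.      0.      1.    ]] 65.70646984690485 313.83971399652165 238.33579622626786
[{'xy': [315.6, 225.1], 'confidence': 0.65}]
[{'xy': [314.0, 21.9], 'confidence': 0.89}]
```

View pics/w1.png

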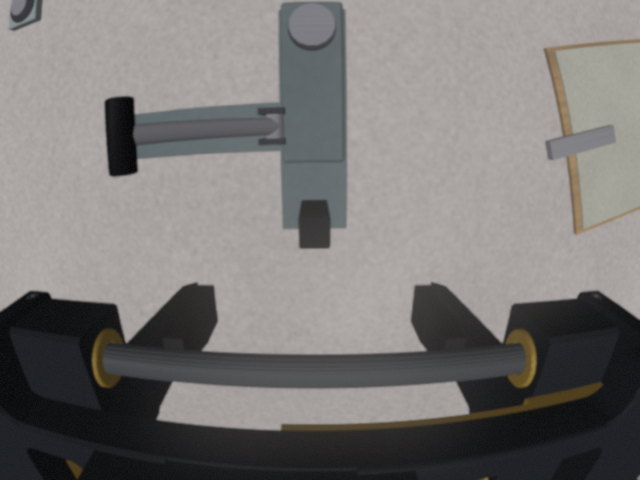

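View pics/s1.png

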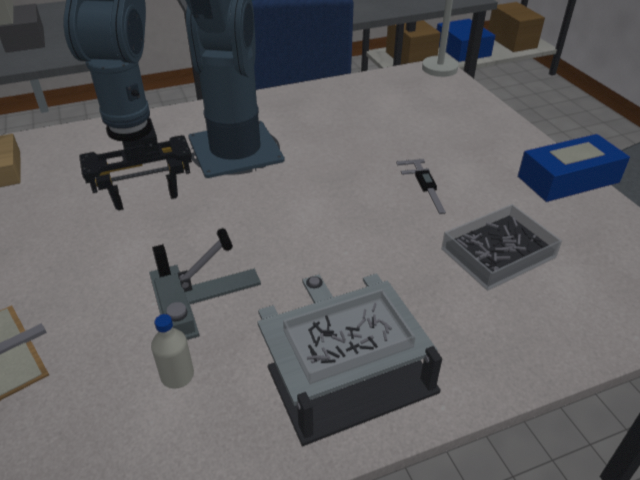

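Call:
{"fn": "send_rows", "kwargs": {
  "increments": [
    [0.002,0.034,0,0,0,0],
    [0,0.034,0,0,0,0],
    [0,0.034,0,0,0,0],
    [0,0.03,0,0,0,0],
    [0,0.024,0,0,0,0],
    [0,0.018,0,0,0,0],
    [0,0,0,0,0,0],
    [0,0,0,0,0,0]
  ]
}}

```text
time_s: 5.3
position: [0.4271, -0.2674, 0.0254]
orientation: [[-1.0, 0.001, -0.001], [0.001, -0.001, -1.0], [-0.001, -1.0, 0.001]]
wrist_force: [-0.1, 0.1, 0.9]
finger_gap: 1.001
```

Call:
{"fn": "send_rows", "kwargs": {
  "increments": [
    [0,0,0,0,0,0],
    [0,0,0,0,0,0],
    [0,0,0,0,0,0],
    [0,0,0,0,0,0],
    [0,0,0,0,0,0],
    [0,0,0,0,0,0]
  ],
  "grip": 1,
  "force": 30
}}

```text
time_s: 6.05
position: [0.4266, -0.2669, 0.0247]
orientation: [[-1.0, -0.0, -0.0], [0.0, -0.0, -1.0], [0.0, -1.0, 0.0]]
wrist_force: [0.3, -0.2, 0.4]
finger_gap: 0.343
```

Run:
```python
from h import *
cam('wrist','w2.png');cam('scene','s2.png')
```

```text
(no output)
```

View pics/w2.png

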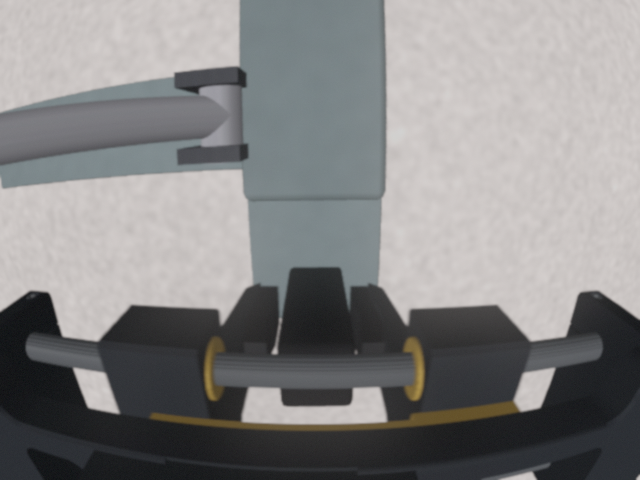

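View pics/s2.png

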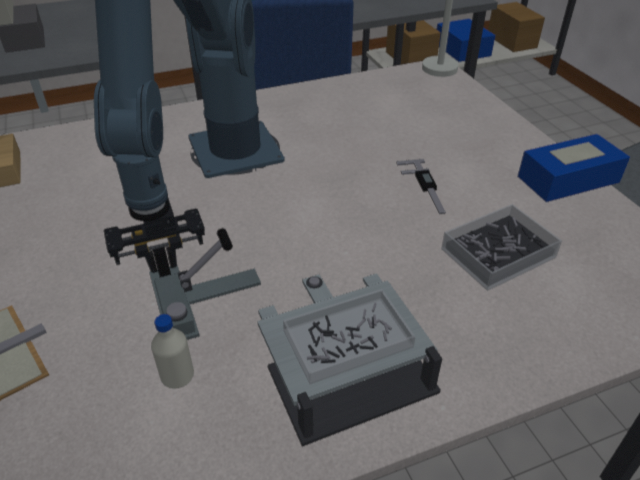

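Call:
{"fn": "send_rows", "kwargs": {
  "increments": [
    [0,0,0,0,0,0],
    [0,0,0,0,0,0],
    [0,0,0,0,0,0]
  ]
}}

```text
time_s: 6.52
position: [0.4266, -0.267, 0.0247]
orientation: [[-1.0, -0.0, -0.0], [0.0, -0.0, -1.0], [0.0, -1.0, 0.0]]
wrist_force: [0.3, -0.8, 0.1]
finger_gap: 0.272
```

Call:
{"fn": "send_rows", "kwargs": {
  "increments": [
    [0,0,0,0,0,0],
    [0,0,-0.006,0,0,0],
    [0,0,-0.012,0,0,0],
    [0,0,-0.018,0,0,0],
    [0,0,-0.018,0,0,0],
    [0,0,-0.018,0,0,0],
    [0,0,-0.018,0,0,0],
    [0,0,-0.012,0,0,0],
    [0,0,-0.006,0,0,0],
    [0,0,0,0,0,0]
  ],
  "force": 60
}}

```text
time_s: 7.78
position: [0.4266, -0.158, 0.0247]
orientation: [[-1.0, -0.0, 0.002], [-0.002, 0.001, -1.0], [0.0, -1.0, -0.001]]
wrist_force: [0.7, 0.4, -2.1]
finger_gap: 0.269
```

Run:
```python
from h import *
s=arm.read_state();print(s['wrist_force'],s['ft_torque'])
cam('wrist','w3.png');cam('top','t3.png')
```

```text
[ 0.66990071  0.37533141 -2.13763281] [ 0.0111934  -0.09314441 -0.06513276]
```

View pics/w3.png

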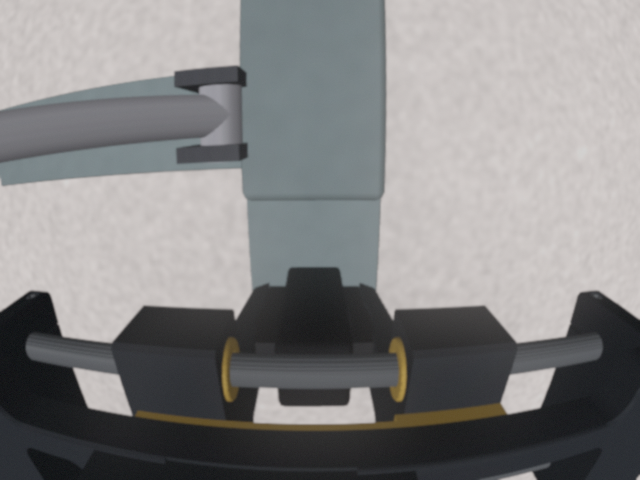

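View pics/t3.png

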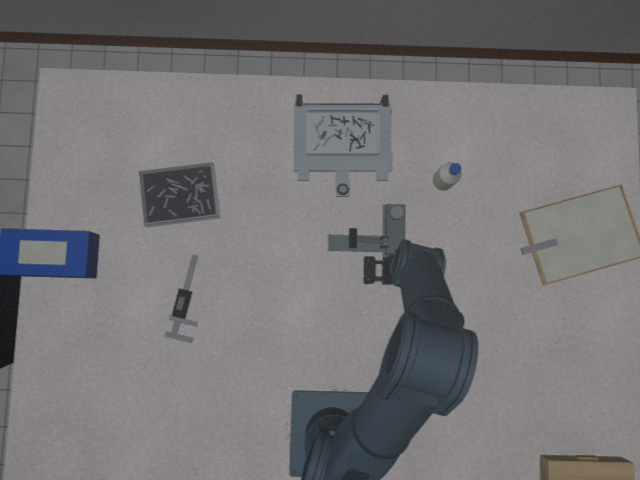

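Call:
{"fn": "send_rows", "kwargs": {
  "increments": [
    [0,0,-0.006,0,0,0],
    [0,0,-0.012,0,0,0],
    [0,0,-0.018,0,-0.006,0],
    [0,0,-0.018,0,-0.006,0],
    [0,0,-0.018,0,-0.006,0],
    [0,0,-0.018,0,0,0],
    [0,0,-0.018,0,0,0],
    [0,0,-0.014,0,0,0],
    [0,0,-0.008,0,0,0],
    [0,0,0,0,0,0]
  ]
}}

```text
time_s: 9.12
position: [0.4253, -0.028, 0.0247]
orientation: [[-1.0, -0.0, 0.02], [-0.02, 0.0, -1.0], [0.0, -1.0, -0.0]]
wrist_force: [0.3, 0.6, -3.1]
finger_gap: 0.267
```

Run:
```python
from h import *
s=arm.read_state();print(s['position'],s['wrist_force'],s['ft_torque'])
t=cam('top')['image'];s=cam('scene')['image']
a=cv2.resize(t[150:250,280:400],None,fx=6,fy=6,interpolation=cv2.INTER_CUBIC)
b=cv2.resize(s[220:320,220:345],None,fx=6,fy=6,interpolation=cv2.INTER_CUBIC)
cv2.imwrite('pics/ca4.png',a[...,::-1]);cv2.imwrite('pics/cb4.png',b[...,::-1])
```

```text
[ 0.4252798  -0.0280156   0.02466522] [ 0.30882502  0.5554857  -3.14026285] [ 0.03005786 -0.03248423 -0.12496947]
```

View pics/ca4.png

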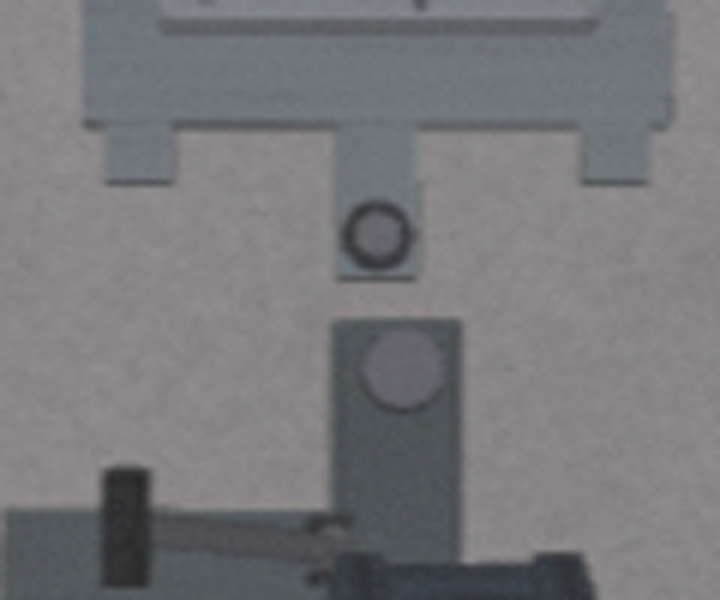

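View pics/cb4.png

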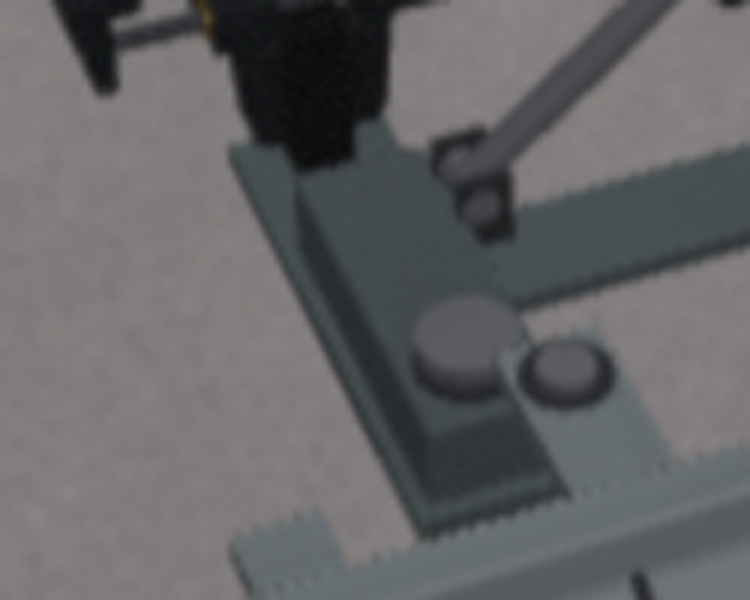

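Run:
```python
from h import *
np.set_printoptions(precision=4,suppress=True)
t=cam('top');s=cam('scene')
k=2.5/6
A=lambda p:np.array(p,float)/6+[280-k,150-k]
B=lambda p:np.array(p,float)/6+[220-k,220-k]
for c,f,b,q in [(t,A,(377,235),(403.5,369)),(s,B,(568,367),(470,335))]:
    p=onz(c,f(b),.091)[0];r=onz(c,f(q),.06)[0];print(p,r,p-r)
print(onz(t,A((85,125)),.087),onz(t,A((668,130)),.087))
```

```text
[ 0.6383 -0.0083  0.091 ] [ 0.5844 -0.0231  0.06  ] [0.0538 0.0148 0.031 ]
[ 0.6409 -0.0102  0.091 ] [ 0.5862 -0.0242  0.06  ] [0.0546 0.014  0.031 ]
[[0.684  0.1208 0.087 ]] [[ 0.6901 -0.1354  0.087 ]]
```

Call:
{"fn": "send_rows", "kwargs": {
  "increments": [
    [-0.004,0,-0.001,0,0,0],
    [-0.008,0,-0.002,0,0,0],
    [-0.01,0,-0.0025,0,0,0],
    [-0.01,0,-0.0025,0,0,0],
    [-0.01,0,-0.0025,0,0,0],
    [-0.008,0,-0.0018,0,0,0],
    [-0.0043,0,-0.001,0,0,0],
    [0,0,0,0,0,0],
    [0,0,0,0,0,0]
  ]
}}

```text
time_s: 10.45
position: [0.4709, -0.0165, 0.024]
orientation: [[-1.0, -0.017, 0.018], [-0.018, -0.002, -1.0], [0.017, -1.0, 0.002]]
wrist_force: [-18.5, -4.1, 20.1]
finger_gap: 0.265
```

Run:
```python
from h import *
s=arm.read_state();print(s['position'],s['wrist_force'],s['ft_torque'])
t=cam('top')['image'];s=cam('scene')['image'];cam('wrist','w5.png')
a=cv2.resize(t[150:250,280:400],None,fx=6,fy=6,interpolation=cv2.INTER_CUBIC)
b=cv2.resize(s[220:320,220:345],None,fx=6,fy=6,interpolation=cv2.INTER_CUBIC)
cv2.imwrite('pics/ca5.png',a[...,::-1]);cv2.imwrite('pics/cb5.png',b[...,::-1])
```

```text
[ 0.4708745  -0.01649199  0.02402002] [-18.49835912  -4.07931886  20.07964374] [-0.57515228  4.18490425  0.39638439]
```

View pics/ca5.png

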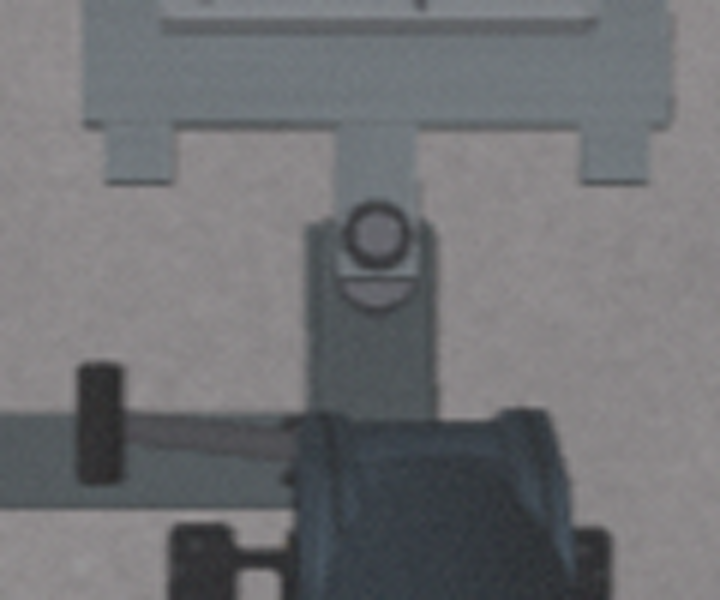

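View pics/cb5.png

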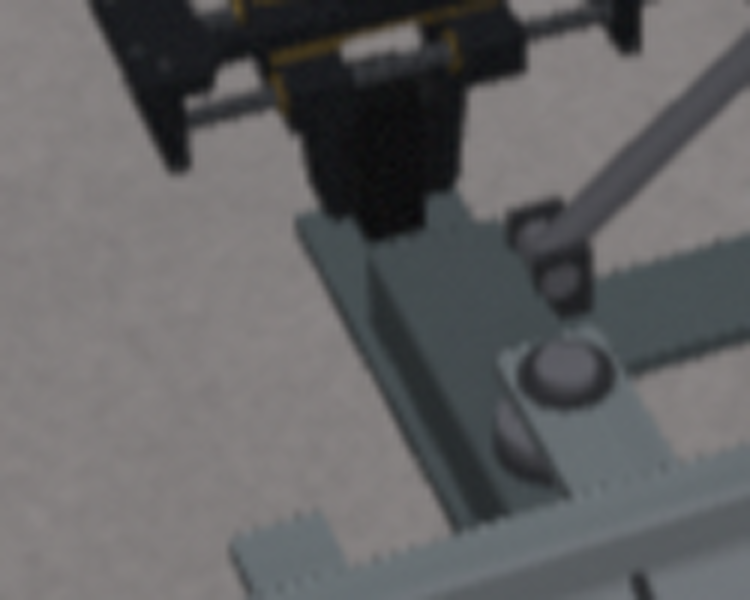

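View pics/w5.png

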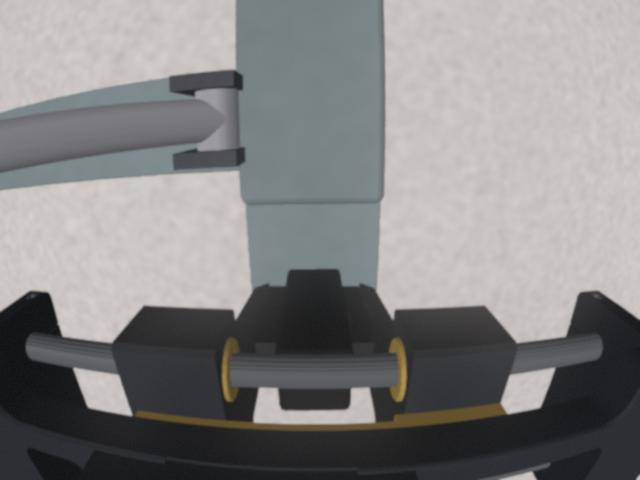

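Run:
```python
from h import *
np.set_printoptions(precision=4,suppress=True)
for n in ['top','scene']:
    c=cam(n);P=cloud(c)
    X=P.reshape(-1,3);ok=c['range_z'].ravel()>0
    def reg(x0,x1,y0,y1,z0,z1):
        m=ok&(X[:,0]>x0)&(X[:,0]<x1)&(X[:,1]>y0)&(X[:,1]<y1)&(X[:,2]>z0)&(X[:,2]<z1);return X[m]
    st=reg(.535,.565,.02,.155,0.002,.03); print(n,'stab',len(st))
    for y in np.arange(.02,.16,.02):
        k=st[(st[:,1]>y)&(st[:,1]<y+.02)]
        if len(k):print('  ',y,np.median(k[:,2]))
    ho=reg(.53,.66,-.04,.02,.03,.07)
    for x in np.arange(.52,.66,.015):
        k=ho[(ho[:,0]>x)&(ho[:,0]<x+.015)]
        if len(k):print('  h',round(x,3),np.median(k[:,2]),len(k))
    tb=reg(.5,.6,.2,.3,-.03,.03);print('table',np.median(tb[:,2]))
    lg=reg(.62,.68,-.02,.005,.08,.1);print('lug',np.median(lg[:,2]))
    pl=reg(.69,.70,-.12,.1,.08,.12);print('plate',np.median(pl[:,2]))
a=arm.read_state();print(a['q'],a['tau'],a['position'],a['wrist_force'])
c=cam('scene');b=cv2.resize(c['image'][180:420,120:460],None,fx=2.3,fy=2.3,interpolation=cv2.INTER_CUBIC)
cv2.imwrite('pics/s6.png',b[...,::-1])
```

```text
top stab 297
   0.02 0.010580453860854044
   0.04 0.010911689731687102
   0.06 0.009095094293731565
   0.08 0.011104681260116989
   0.1 0.012607755793108577
   0.12000000000000001 0.01055357648767452
   0.13999999999999999 0.01211570605598089
  h 0.55 0.048284208323566724 8
  h 0.565 0.046534774043209715 104
  h 0.58 0.04613219934191792 97
  h 0.595 0.0457906269413052 98
  h 0.61 0.04944603823204807 103
  h 0.625 0.04636928290098008 23
  h 0.64 0.04586423846898713 22
table 0.0005833465673050764
lug 0.08630800127433813
plate 0.08735678849186512
scene stab 576
   0.02 0.010814541330728844
   0.04 0.01031330799909519
   0.06 0.010493155453722536
   0.08 0.010745801177879932
   0.1 0.010460198879409632
   0.12000000000000001 0.010320726762754306
   0.13999999999999999 0.0098560818489008
  h 0.52 0.04707212601612831 51
  h 0.535 0.0468580068184587 178
  h 0.55 0.046483643661241913 205
  h 0.565 0.046284889199443624 141
  h 0.58 0.04567169651978009 87
  h 0.595 0.04616775866076617 59
  h 0.61 0.046291054162143186 54
  h 0.625 0.04760109050110406 79
  h 0.64 0.04653751155715158 69
table 0.0002540078504049692
lug 0.08619140801239611
plate 0.08725787349453706
[ -3.8959  35.4566   0.475  120.5104  -0.5049  24.9827 -92.0361] [ -1.5904 -44.7629  -0.1952 -21.5758  -0.6238  -6.2325  -0.3723] [ 0.4709 -0.0165  0.024 ] [-17.2893  -3.6852  20.5415]
```

View pics/s6.png

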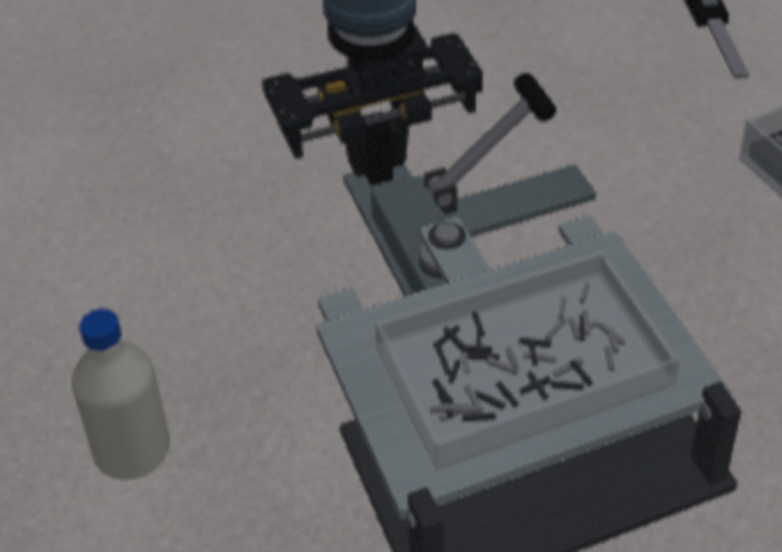

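Call:
{"fn": "send_rows", "kwargs": {
  "increments": [
    [0,-0.0005,0,0,0,0],
    [0,-0.0005,0,0,0,0],
    [0,0,0,0,0,0]
  ]
}}

```text
time_s: 11.12
position: [0.4791, -0.0147, 0.0254]
orientation: [[-1.0, -0.001, 0.018], [-0.018, 0.0, -1.0], [0.001, -1.0, -0.0]]
wrist_force: [-0.1, 0.4, -8.9]
finger_gap: 0.268
```

Call:
{"fn": "send_rows", "kwargs": {
  "increments": [
    [0,0.0006,0,0,0,0],
    [0,0,0,0,0,0]
  ]
}}

```text
time_s: 11.38
position: [0.4792, -0.0146, 0.0249]
orientation: [[-1.0, -0.0, 0.018], [-0.018, -0.0, -1.0], [0.0, -1.0, 0.0]]
wrist_force: [0.2, 0.3, -9.3]
finger_gap: 0.263
```

Run:
```python
from h import *
t=cam('top')['image'];s=cam('scene')['image']
a=cv2.resize(t[150:250,280:400],None,fx=6,fy=6,interpolation=cv2.INTER_CUBIC)
b=cv2.resize(s[220:320,220:345],None,fx=6,fy=6,interpolation=cv2.INTER_CUBIC)
cv2.imwrite('pics/ca7.png',a[...,::-1]);cv2.imwrite('pics/cb7.png',b[...,::-1])
```

```text
(no output)
```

View pics/ca7.png

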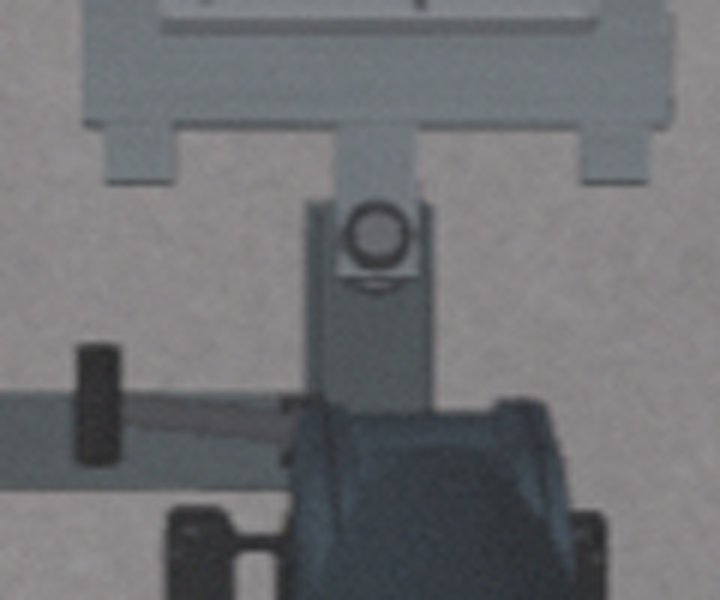

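View pics/cb7.png

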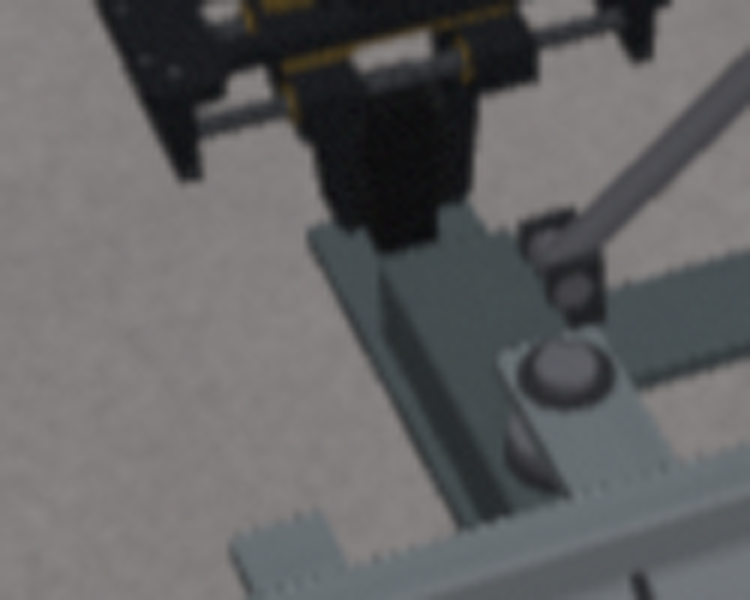

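Run:
```python
from h import *
np.set_printoptions(precision=4,suppress=True)
t=cam('top');s=cam('scene')
k=2.5/6
A=lambda p:np.array(p,float)/6+[280-k,150-k]
B=lambda p:np.array(p,float)/6+[220-k,220-k]
p=onz(t,A((377,235)),.091)[0];r=onz(t,A((376.5,250.5)),.06)[0];print(p,r,p-r)
for nm,q in [('baseFL',(306,202)),('baseFR',(434,205))]: print(nm,onz(t,A(q),.01)[0])
# where should saddle centre appear in scene if under boss
def proj(c,X):
    q=np.linalg.inv(c['pose'])@np.r_[X,1];f=240/np.tan(np.radians(c['vertical_fov'])/2)
    return np.array([c['cx']+f*q[0]/q[2],c['cy']+f*q[1]/q[2]])
b=onz(s,B((568,367)),.091)[0];b[2]=.06
th=np.linspace(0,2*np.pi,60)
pts=np.array([(proj(s,b+[.018*np.cos(a),.018*np.sin(a),0])-[220-k,220-k])*6 for a in th])
print('expected saddle disc scene crop: left',pts[:,0].min(),'bottom',pts[:,1].max(), 'centre',pts.mean(0))
```

```text
[ 0.6383 -0.0083  0.091 ] [ 0.6374 -0.0099  0.06  ] [0.0008 0.0016 0.031 ]
baseFL [0.6688 0.0204 0.01  ]
baseFR [ 0.6693 -0.0385  0.01  ]
expected saddle disc scene crop: left 512.4482114224677 bottom 476.9732000478729 centre [569.1497 436.5887]
```

Call:
{"fn": "send_rows", "kwargs": {
  "increments": [
    [0,0.001,0,0,0,0],
    [0,0,0,0,0,0]
  ]
}}

```text
time_s: 11.82
position: [0.4795, -0.0146, 0.0243]
orientation: [[-1.0, 0.0, 0.018], [-0.018, 0.0, -1.0], [-0.0, -1.0, -0.0]]
wrist_force: [-0.5, 0.5, -5.3]
finger_gap: 0.265
```

Call:
{"fn": "send_rows", "kwargs": {
  "increments": [
    [0,0.001,0,0,0,0],
    [0,0,0,0,0,0]
  ]
}}

```text
time_s: 12.08
position: [0.4796, -0.0146, 0.0241]
orientation: [[-1.0, 0.0, 0.018], [-0.018, 0.0, -1.0], [-0.0, -1.0, -0.0]]
wrist_force: [-3.5, 0.7, 10.3]
finger_gap: 0.271
```

Call:
{"fn": "send_rows", "kwargs": {
  "increments": [
    [0,0,0,0,0,0],
    [0,0,0,0,0,0],
    [0,0,0,0,0,0],
    [0,0,0,0,0,0],
    [0,0,0,0,0,0],
    [0,0,0,0,0,0]
  ],
  "grip": 0
}}

```text
time_s: 12.82
position: [0.4793, -0.0146, 0.0231]
orientation: [[-1.0, -0.0, 0.018], [-0.018, -0.0, -1.0], [0.0, -1.0, 0.0]]
wrist_force: [-0.2, 0.7, -0.3]
finger_gap: 0.924
```

Call:
{"fn": "send_rows", "kwargs": {
  "increments": [
    [0,-0.01,0,0,0,0],
    [0,-0.02,0,0,0,0],
    [0,-0.03,0,0,0,0],
    [0,-0.03,0,0,0,0],
    [0,-0.03,0,0,0,0],
    [0,-0.03,0,0,0,0],
    [0,-0.02,0,0,0,0],
    [0,-0.017,0,0,0,0],
    [0,0,0,0,0,0]
  ]
}}

```text
time_s: 13.95
position: [0.4801, -0.0146, 0.2116]
orientation: [[-1.0, 0.003, 0.018], [-0.018, 0.0, -1.0], [-0.003, -1.0, -0.0]]
wrist_force: [0.0, 0.2, -0.1]
finger_gap: 0.997
```

Run:
```python
from h import *
np.set_printoptions(precision=4,suppress=True)
c=cam('wrist','w8.png');print(c['pose'][:3,3])
f=240/np.tan(np.radians(c['vertical_fov'])/2);print(f)
def wz(uv,z):
    d=np.array(uv,float)-[c['cx'],c['cy']];r=np.linalg.norm(d);th=r/f
    v=np.r_[d/r*np.sin(th),np.cos(th)];v=c['pose'][:3,:3]@v;o=c['pose'][:3,3];return o+v*(z-o[2])/v[2]
for l,z in [('handle_bar',.127),('grip_post',.05),('lift_point',.075),('saddle_top',.06),('jack',0)]:
    for r in arm.place_of('wrist',l)[:1]:print(l,r,wz(r['xy'],z))
for n in ['top','scene']:
    c2=cam(n,n+'8.png')
    for r in arm.place_of(n,'handle_bar')[:1]:print(n,r,onz(c2,r['xy'],.127))
    P=cloud(c2).reshape(-1,3);m=(c2['range_z'].ravel()>0)&(P[:,2]>.125)&(P[:,2]<.145)&(abs(P[:,0]-.56)<.05)&(abs(P[:,1]-.11)<.06)
    k=P[m];print(n,len(k),k.min(0),k.max(0),k.mean(0))
```

```text
[ 0.5544 -0.0132  0.3582]
371.64829954431775
handle_bar {'xy': [130.1, 132.4], 'confidence': 0.89} [0.5572 0.1096 0.127 ]
grip_post {'xy': [314.3, 219.2], 'confidence': 0.87} [ 0.4799 -0.0146  0.05  ]
lift_point {'xy': [310.1, 21.7], 'confidence': 0.67} [ 0.6401 -0.0086  0.075 ]
jack {'xy': [313.9, 107.2], 'confidence': 0.98} [ 0.5773 -0.0125  0.    ]
top {'xy': [295.6, 215.4], 'confidence': 0.57} [[0.5585 0.1109 0.127 ]]
top 162 [0.5305 0.0944 0.1253] [0.5801 0.1182 0.1438] [0.5549 0.108  0.1349]
scene {'xy': [356.8, 220.4], 'confidence': 0.8} [[0.5456 0.1181 0.127 ]]
scene 213 [0.5304 0.0936 0.1251] [0.583  0.1198 0.1399] [0.5598 0.1059 0.1335]
```

View pics/w8.png

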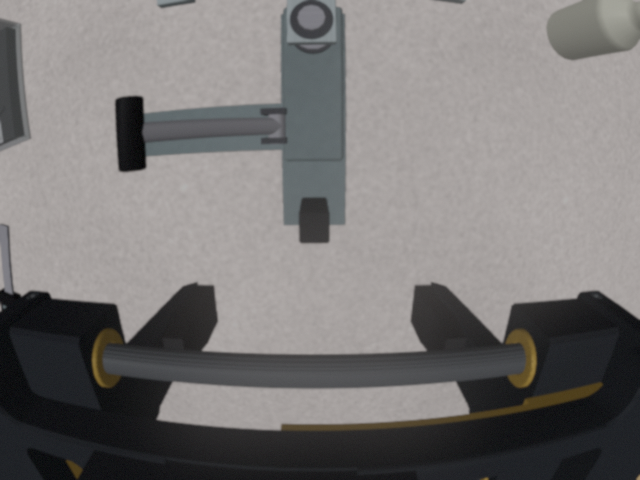

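View pics/top8.png

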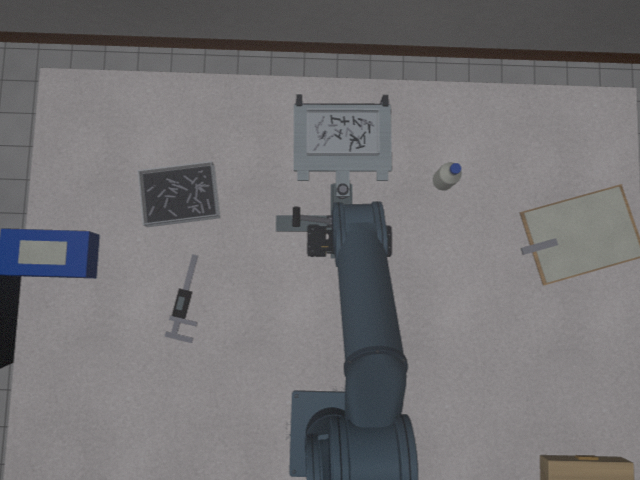

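Call:
{"fn": "send_rows", "kwargs": {
  "increments": [
    [-0.0132,0,-0.0204,0,0,0],
    [-0.0132,0,-0.0204,0,0,0],
    [-0.0132,0,-0.0204,0,0,0],
    [-0.0132,0,-0.0204,0,0,0],
    [-0.0132,0,-0.0204,0,0,0],
    [-0.0132,0,-0.0204,0,0,0],
    [0,0.02,0,0,0,0],
    [0,0.02,0,0,0,0],
    [0,0,0,0,0,0],
    [0,0,0,0,0,0]
  ],
  "grip": 1,
  "force": 20
}}

```text
time_s: 15.7
position: [0.5568, 0.1094, 0.1707]
orientation: [[-1.0, 0.001, 0.018], [-0.018, 0.0, -1.0], [-0.001, -1.0, -0.0]]
wrist_force: [-0.4, 0.5, -0.5]
finger_gap: 0.008
```

Run:
```python
from h import *
cam('wrist','w9.png');cam('scene','s9.png');c=cam('top')
t=c['image'];a=cv2.resize(t[150:270,250:400],None,fx=5,fy=5,interpolation=cv2.INTER_CUBIC);cv2.imwrite('pics/ca9.png',a[...,::-1])
```

```text
(no output)
```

View pics/w9.png

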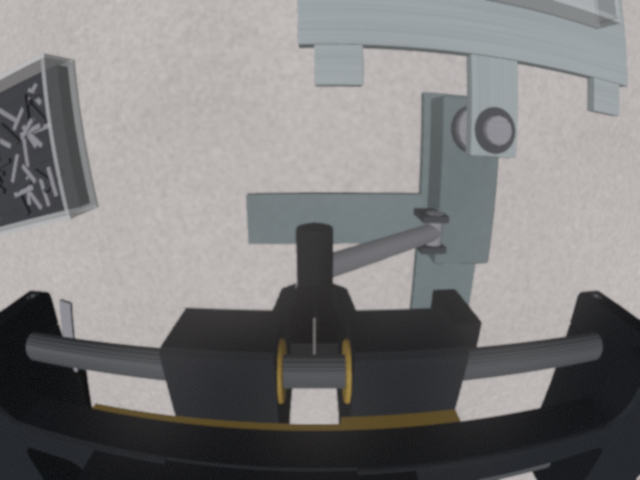

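View pics/s9.png

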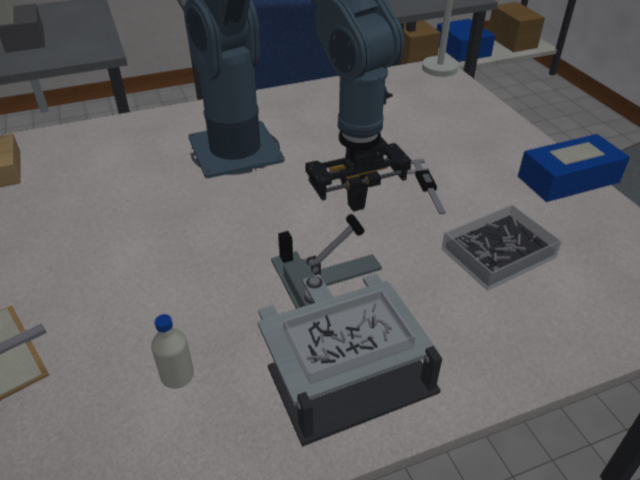

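View pics/ca9.png

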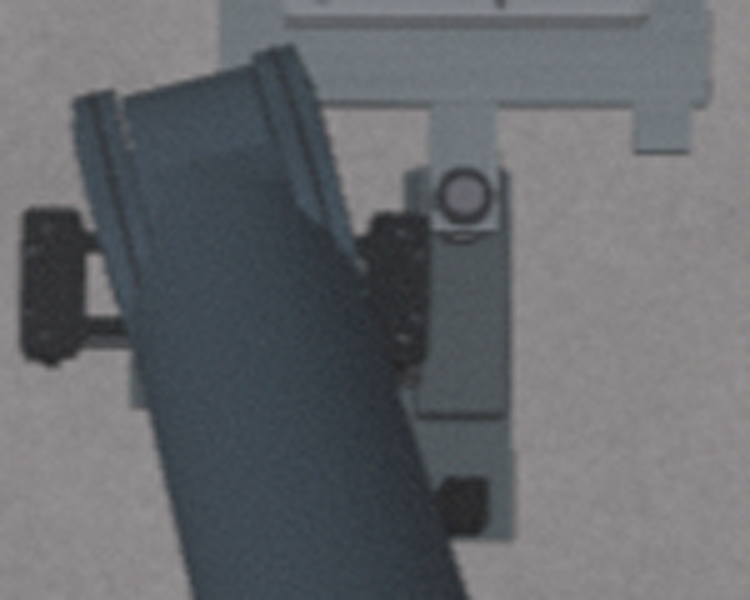

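Call:
{"fn": "send_rows", "kwargs": {
  "increments": [
    [0,0.02,0,0,0,0],
    [0,0.013,0,0,0,0],
    [0,0.0046,-0.0037,0,0,0],
    [0,0.005,-0.0035,0,0,0],
    [0,0.005,-0.0032,0,0,0],
    [0,0.0052,-0.0031,0,0,0],
    [0,0.0054,-0.0028,0,0,0],
    [0,0.0054,-0.0025,0,0,0]
  ]
}}

```text
time_s: 16.85
position: [0.5562, 0.13, 0.1074]
orientation: [[-1.0, 0.001, 0.019], [-0.019, 0.002, -1.0], [-0.001, -1.0, -0.002]]
wrist_force: [-4.0, 4.4, 11.6]
finger_gap: 0.005
```

Call:
{"fn": "send_rows", "kwargs": {
  "increments": [
    [0,0.0056,-0.0019,0,0,0],
    [0,0.0057,-0.0017,0,0,0],
    [0,0.0058,-0.0015,0,0,0],
    [0,0.0058,-0.0012,0,0,0],
    [0,0.0059,-0.0009,0,0,0],
    [0,0.004,-0.0005,0,0,0],
    [0,0,0,0,0,0]
  ]
}}

```text
time_s: 17.73
position: [0.5564, 0.1405, 0.0749]
orientation: [[-1.0, 0.002, 0.021], [-0.021, 0.005, -1.0], [-0.002, -1.0, -0.005]]
wrist_force: [-3.5, 9.8, 12.1]
finger_gap: 0.005
```

Run:
```python
from h import *
c=cam('wrist','w10.png');s=cam('scene');t=cam('top')
b=cv2.resize(s['image'][180:420,220:460],None,fx=2.5,fy=2.5,interpolation=cv2.INTER_CUBIC);cv2.imwrite('pics/s10.png',b[...,::-1])
X=cloud(s);m=(s['range_z']>0)&(abs(X[...,0]-.643)<.012)&(abs(X[...,1]+.009)<.02)&(X[...,2]>.08)
print('lug z',np.percentile(X[m][:,2],[10,50,90]),m.sum())
print(arm.read_state()['wrist_force'])
```

```text
lug z [0.10975927 0.11422394 0.11992233] 236
[-4.85722219  8.59366577 11.42202877]
```

View pics/w10.png

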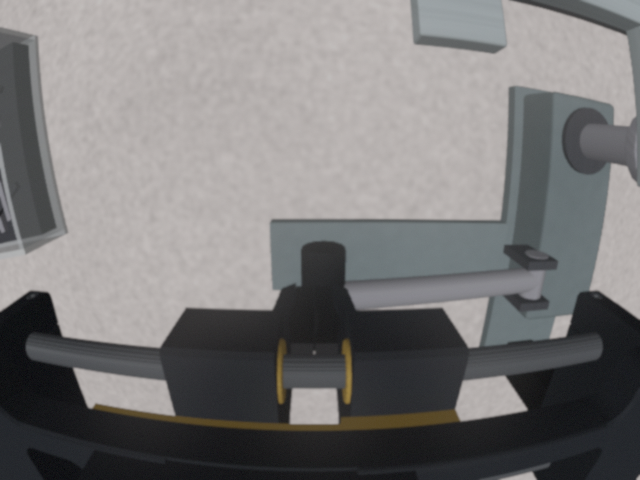

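View pics/s10.png

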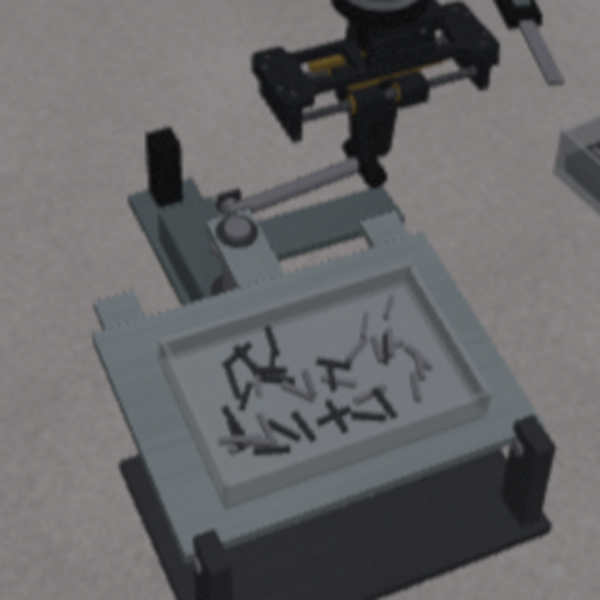

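Call:
{"fn": "send_rows", "kwargs": {
  "increments": [
    [0,0.0015,-0.0015,0,0,0],
    [0,0.0015,-0.0015,0,0,0],
    [0,0.001,0,0,0,0]
  ]
}}

```text
time_s: 18.25
position: [0.5563, 0.1414, 0.0708]
orientation: [[-1.0, 0.002, 0.02], [-0.02, 0.003, -1.0], [-0.002, -1.0, -0.003]]
wrist_force: [-2.2, 4.9, 10.4]
finger_gap: 0.003
```

Run:
```python
from h import *
np.set_printoptions(precision=4,suppress=True)
t=cam('top');s=cam('scene')
a=cv2.resize(t['image'][150:250,280:400],None,fx=6,fy=6,interpolation=cv2.INTER_CUBIC);cv2.imwrite('pics/ca11.png',a[...,::-1])
b=cv2.resize(s['image'][210:310,250:375],None,fx=6,fy=6,interpolation=cv2.INTER_CUBIC);cv2.imwrite('pics/cb11.png',b[...,::-1])
for n in ['top','scene']:
    c=t if n=='top' else s
    for l in ['lift_point','grip_post']:
        for r in arm.place_of(n,l)[:1]:print(n,l,onz(c,r['xy'],.104 if l=='lift_point' else .05),r['confidence'])
```

```text
top lift_point [[ 0.6442 -0.0048  0.104 ]] 0.88
top grip_post [[ 0.4836 -0.0169  0.05  ]] 0.84
scene lift_point [[ 0.6411 -0.0102  0.104 ]] 0.62
scene grip_post [[ 0.4867 -0.015   0.05  ]] 0.71
```

View pics/ca11.png

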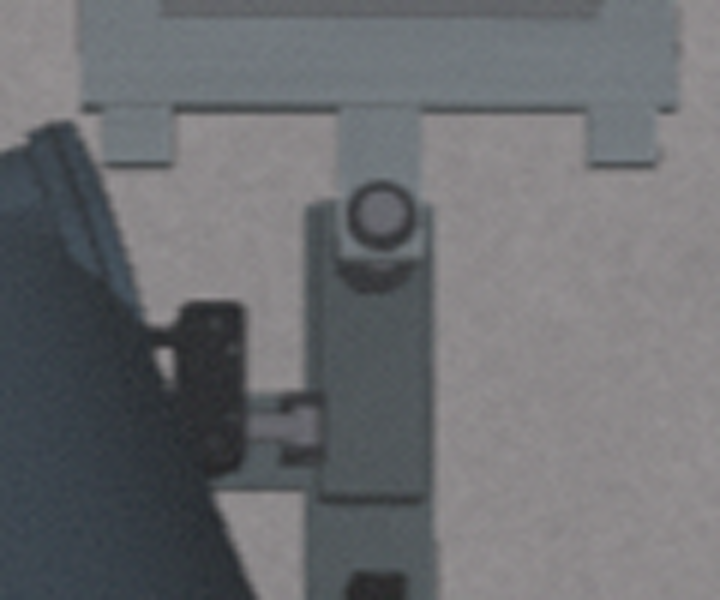

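View pics/cb11.png

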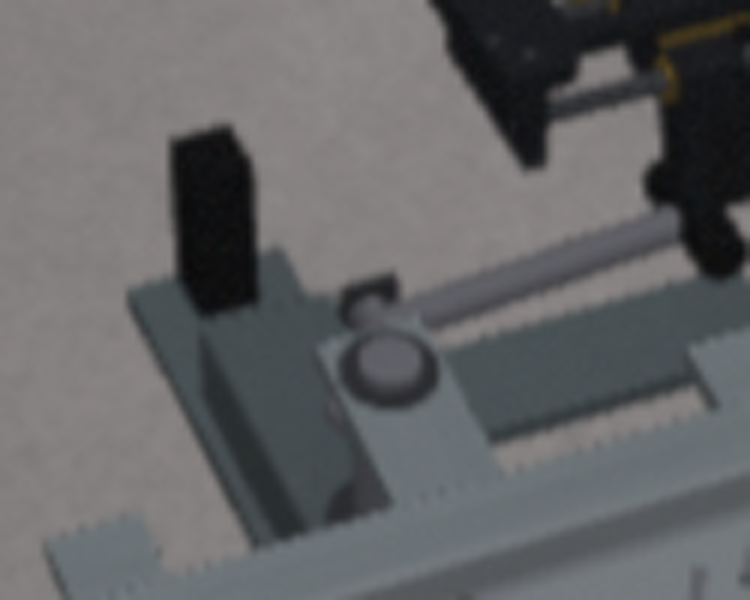

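Call:
{"fn": "send_rows", "kwargs": {
  "increments": [
    [0,-0.008,0.0005,0,0,0],
    [0,-0.009,0.0015,0,0,0],
    [0,-0.011,0.003,0,0,0],
    [0,-0.011,0.004,0,0,0],
    [0,-0.011,0.005,0,0,0],
    [0,-0.011,0.006,0,0,0],
    [0,-0.01,0.007,0,0,0],
    [0,-0.008,0.004,0,0,0],
    [0,0,0,0,0,0],
    [0,0,0,0,0,0]
  ]
}}

```text
time_s: 19.8
position: [0.556, 0.1081, 0.1483]
orientation: [[-1.0, -0.001, 0.018], [-0.018, 0.0, -1.0], [0.001, -1.0, -0.0]]
wrist_force: [-0.6, 0.4, 0.2]
finger_gap: 0.0
```

Run:
```python
from h import *
np.set_printoptions(precision=4,suppress=True)
t=cam('top');s=cam('scene');cam('wrist','w12.png')
a=cv2.resize(t['image'][150:250,280:400],None,fx=6,fy=6,interpolation=cv2.INTER_CUBIC);cv2.imwrite('pics/ca12.png',a[...,::-1])
b=cv2.resize(s['image'][180:300,240:390],None,fx=5,fy=5,interpolation=cv2.INTER_CUBIC);cv2.imwrite('pics/cb12.png',b[...,::-1])
```

```text
(no output)
```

View pics/ca12.png

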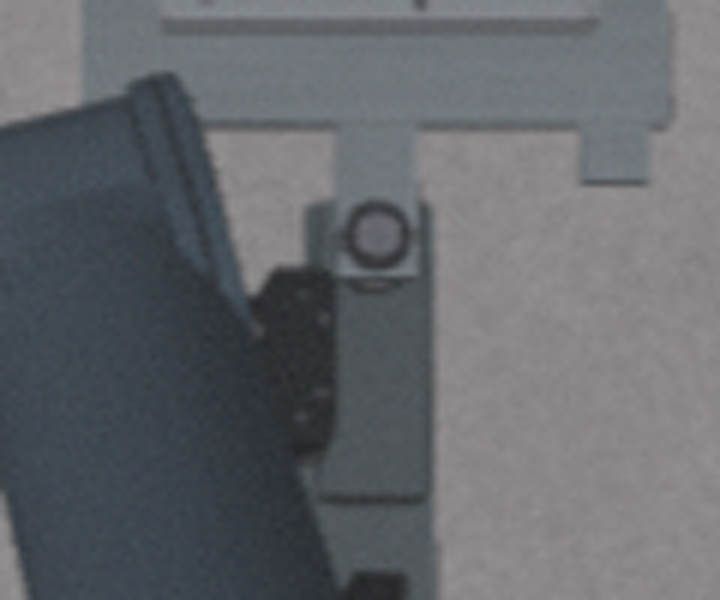

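View pics/cb12.png

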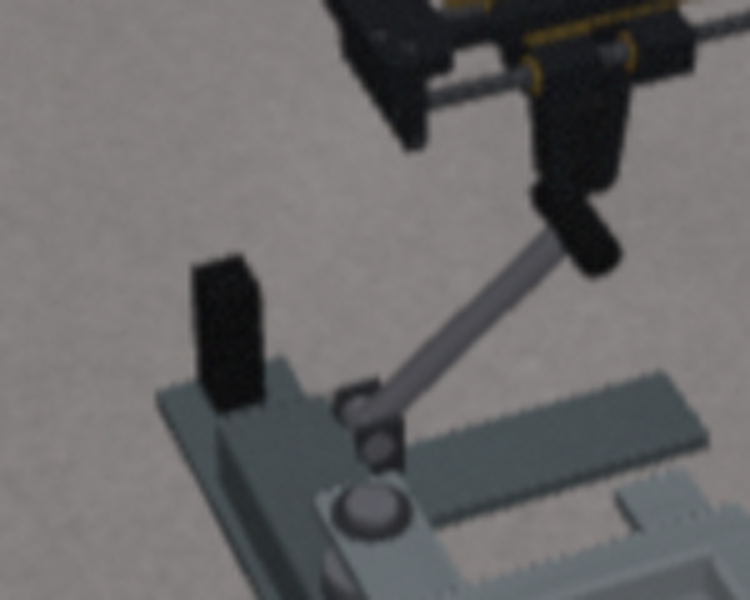

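View pics/w12.png

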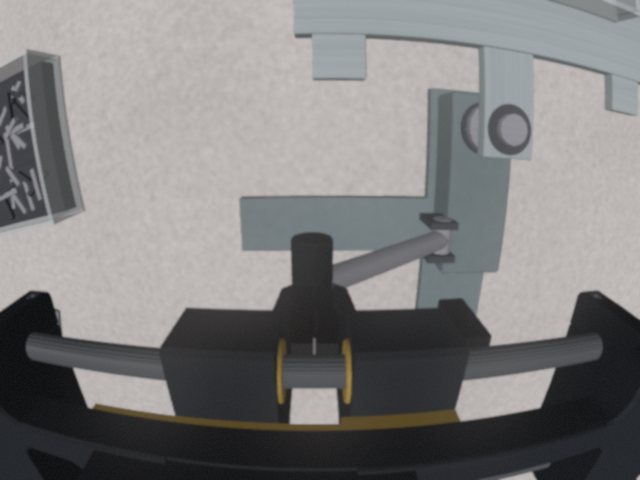

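Call:
{"fn": "send_rows", "kwargs": {
  "increments": [
    [0,0.006,-0.001,0,0,0],
    [0,0.0055,-0.001,0,0,0],
    [0,0.005,-0.0038,0,0,0],
    [0,0.005,-0.0037,0,0,0],
    [0,0.0052,-0.0034,0,0,0],
    [0,0.0052,-0.0032,0,0,0],
    [0,0.0054,-0.003,0,0,0],
    [0,0.0055,-0.0027,0,0,0],
    [0,0.0057,-0.0024,0,0,0],
    [0,0.0057,-0.0021,0,0,0]
  ]
}}

```text
time_s: 21.2
position: [0.5557, 0.1366, 0.0951]
orientation: [[-1.0, 0.0, 0.019], [-0.019, 0.003, -1.0], [-0.0, -1.0, -0.003]]
wrist_force: [-3.6, 4.3, 11.2]
finger_gap: 0.006
```

Call:
{"fn": "send_rows", "kwargs": {
  "increments": [
    [0,0.0058,-0.0018,0,0,0],
    [0,0.0058,-0.0015,0,0,0],
    [0,0.006,-0.0012,0,0,0],
    [0,0.006,-0.0009,0,0,0],
    [0,0.0035,-0.0005,0,0,0],
    [0,0.0015,0,0,0,0],
    [0,0,0,0,0,0],
    [0,0,0,0,0,0]
  ]
}}

```text
time_s: 22.2
position: [0.5557, 0.1436, 0.0686]
orientation: [[-1.0, 0.001, 0.02], [-0.02, 0.004, -1.0], [-0.001, -1.0, -0.004]]
wrist_force: [-9.7, 5.3, 30.0]
finger_gap: 0.002
```

Call:
{"fn": "send_rows", "kwargs": {
  "increments": [
    [0,-0.001,0,0,0,0],
    [0,0,0,0,0,0],
    [0,0,0,0,0,0]
  ]
}}

```text
time_s: 22.58
position: [0.5557, 0.1436, 0.069]
orientation: [[-1.0, 0.0, 0.02], [-0.02, 0.004, -1.0], [-0.001, -1.0, -0.004]]
wrist_force: [-8.6, 5.5, 23.4]
finger_gap: 0.003
```

Run:
```python
from h import *
np.set_printoptions(precision=4,suppress=True)
t=cam('top');s=cam('scene');cam('wrist','w13.png')
a=cv2.resize(t['image'][150:250,280:400],None,fx=6,fy=6,interpolation=cv2.INTER_CUBIC);cv2.imwrite('pics/ca13.png',a[...,::-1])
b=cv2.resize(s['image'][180:300,240:390],None,fx=5,fy=5,interpolation=cv2.INTER_CUBIC);cv2.imwrite('pics/cb13.png',b[...,::-1])
for c in (t,s):
    X=cloud(c).reshape(-1,3)
    m=(c['range_z'].ravel()>0)&(abs(X[:,0]-.665)<.012)&(abs(X[:,1]+.009)<.012)&(X[:,2]>.08);print('lug z',np.median(X[m][:,2]),m.sum())
for n,c in (('top',t),('scene',s)):
    for l in ['flask','caliper','pinbox']:
        for r in arm.place_of(n,l)[:1]:print(n,l,onz(c,r['xy'],0),r['confidence'])
print(arm.read_state()['wrist_force'])
```

```text
lug z 0.11419809577515172 88
lug z 0.1136097708461637 138
top flask [[ 0.6923 -0.2971  0.    ]] 0.82
top caliper [[0.3522 0.4076 0.    ]] 0.6
top pinbox [[0.6212 0.4351 0.    ]] 0.93
scene flask [[ 0.6875 -0.2913  0.    ]] 0.7
scene caliper [[ 0.36    0.4066 -0.    ]] 0.67
scene pinbox [[0.6266 0.4224 0.    ]] 0.89
[-8.6263  4.9484 23.3208]
```

View pics/ca13.png

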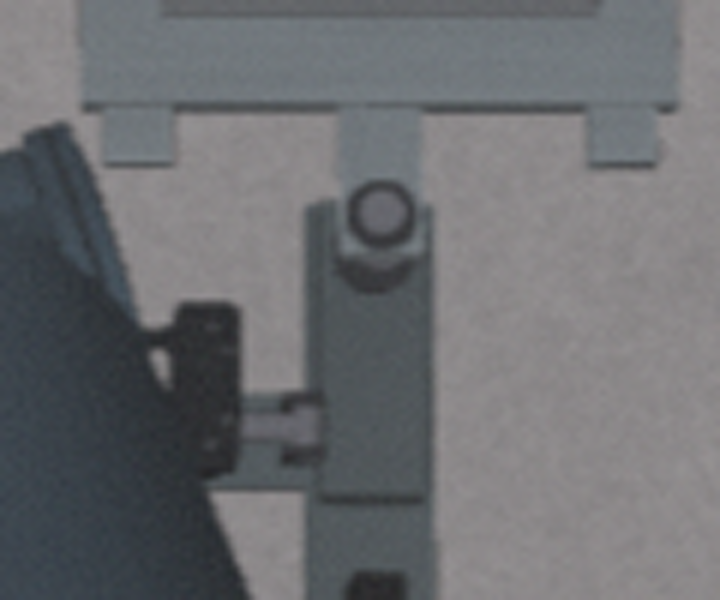

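View pics/cb13.png

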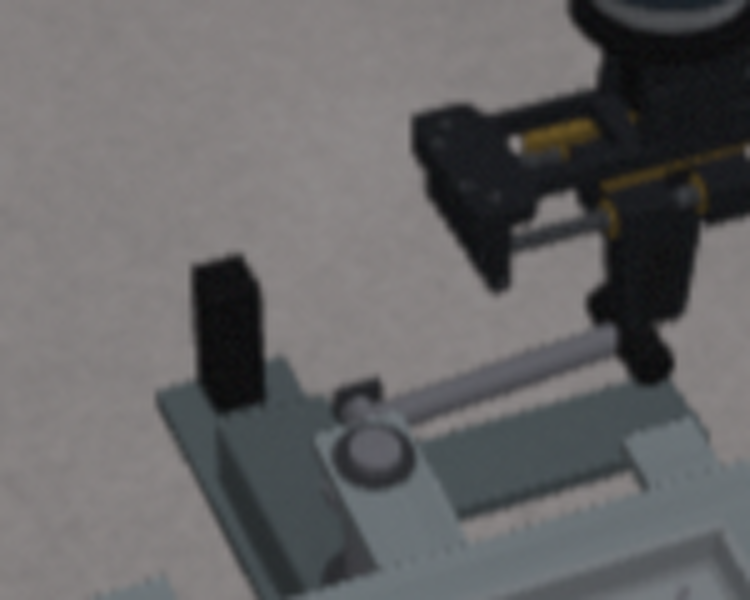

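```bash
python3 -c "
from rig import arm
print(arm.job_done()); s=arm.read_state(); print(s['time_s'],s['position'],s['wrist_force'])"
```

```text
the job is handed in; nothing more can be done
None
the job is handed in; nothing more can be done
```

I slid the jack by its grip post until the saddle was under the lug, pumped the handle down, up and down again, and handed the job in while holding it down. It reported no verdict, so success rests on my own measurements.

- **Jack position:** before release, the saddle measured about 2 mm from the boss in plan. The camera views showed the jack unmoved after each pump.
- **Jam on the way:** on the last stretch the jack stuck about 9 mm short, with about 18 N back and 20 N up on the tool. I took this as friction from the arm pressing down. Easing the tool up 1 mm freed it, and it slid to the target.
- **Down, up, down:** each down push brought the bar to about 60 mm, which is the stop. Between them the handle came fully up and the plate settled, with the hand clear of the bar.
- **At hand-in (22.6 s):** the push on the bar was steady at about 23 N. It peaked at 30 N before I backed off 1 mm.
- **Plate height:** the depth images put the lug top at about 114 mm, 25 mm behind the lift point. By estimate the lift point is at about 105 mm.
- **Plate and bystanders:** nothing but the jack appeared to touch the plate. The flask and pin box were found within about 13 mm of where they started, and the caliper within about 10 mm, all within the detector's own scatter.
- **Not measured:** I had no direct reading of handle angle, jack-to-plate force or arm-to-plate force. I inferred these from the tool position and the pictures.

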